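Refit the steam knob and click the valve shut

ROBOT

A 7-joint arm with a two-finger parallel gripper is mounted at the origin on the work surface. World frame = base frame: x ahead of the robot, y to its left, z up, the work surface at z = 0. Lengths are in m, angles in rad, forces in N, time in s.
With the tool pointing down it reaches from about 0.4 to 0.85 m from the base axis. Payload 4.5 kg.
Tool frame: the origin (TCP) lies midway between the tips of the shut fingers; the grasp point (between the pads) lies 19 mm behind it; z points along the fingers, y is the line along which they close (so a half turn about z gives the same grasp; the last joint's range is limited). The gripper opens to 88 mm and grips with 3 to 60 N. Pads are 18 mm wide; open, the fingers measure 123 mm over their backs; the gripper's body (75 mm by 187 mm) begins 45 mm behind the grasp point.
Start: joints at [-1.087, 0.689, -0.195, 1.565, 0.157, 0.902, -0.215], TCP at [0.272, 0.563, 0.239] pointing down, gripper open.
Joint ranges: [-3.01, 3.01], [-0.46, 2.08], [-1.47, 1.51], [0.13, 2.56], [-1, 4.14], [0.04, 2.09], [-2.66, 2.66]. Speed limits (rad/s): [2.57, 2.57, 3.14, 3.14, 3.14, 3.14, 3.14].

INTERFACE

Orientations are given as a unit quaternion [x, y, z, w].
In Python, from plant import r gives the robot as it stands.
- The arm moves only by the tool carry_out, never from a script. Its argument "plan" is a list of rows, each an object with "rot": the turn, a rotation vector about the tool's x, y, z in rad, a list of three; "xyz": the shift along the tool's x, y, z in m, a list of three; "grip": the closure in counts, from 0 (fully open) to 255 (shut). In form: [{"rot": [wx, wy, wz], "xyz": [dx, dy, dz], "grip": grip}, ...]. A call has 1 to 8 rows; each row is the pose to reach, as a shift and turn from the pose commanded when the call began, along the tool's axes at that moment; what a row does not reach only later rows make up. A row lasts 1/12 s, in which the tool goes at most 41.7 mm and 7.16 degrees, less where a joint would pass 70% of its speed; a pose out of reach is approached as far as the arm can. A call with a gripper value outside its range is refused whole. The fingers move at their own pace and stop on an object; "squeeze" is the grip in N (left out, the last holds). Time passes only in rows, so rows that repeat a pose let the fingers close. It gives the time, the measured TCP pose, the force, the opening and the grip force at its end, in the units of the state.
- r.get_state(): the state, without advancing time (a new reading comes with each control period).
- r.snapshot(name): name is "side" or "top" or "wrist"; returns the picture (420x560x3 uint8, red, green, blue); there is no depth.
- r.camera_params(name): a dict with "fx", "fy", "cx", "cy" (pixels), "position" and "attitude" of the camera in the world; the wrist camera has in their place "hand_eye" (4x4, takes a point from camera to tool coordinates, whose origin is the TCP and whose axes are the flange's). Camera axes: x right, y down, z forward; pixel columns grow to the right and rows downward; lengths in m; the calibration is good to about 2 mm. A picture is of the moment at which its call begins: read the wrist's pose just before it. camera_params takes no time and is no camera call.
- r.finish_job(): hands the job in; it is judged then, once.
The state is a dict: "clock": time; "q": joint angles; "qd": joint speeds; "joint_torque": joint torques, N m; "tool_pos": TCP position; "eef_rot": TCP orientation; "contact_force": force on the tool from outside, world axes, zero at the start; "moment": the same for the moment, N m; "opening": opening from 0.0 (shut) to 1.0 (fully open); "finger_force": force on a finger pad.
Only numpy, scipy, OpenCV 4.12 (cv2) and the standard library are available. Lean on these libraries where they do the work, as an engineer would, in place of code of your own. Each camera call takes 0.05 s, during which the arm holds its last target. There are 200 camera calls.

TASK

The steam knob has been taken off for cleaning and the valve was left open. Put the knob back on the sloping valve spindle, turn it until its keyway drops over the key and the knob sits fully home, then turn it clockwise until the valve clicks over into its shut position, and let go. Do not push the other things on the counter about.

Things in the scene. Friction and masses are not known exactly. Their poses are not given: they have to be found in the camera images.
- knob: Loose steam knob, 82 mm tall, 0.18 to 0.29 kg, standing upright, open bore down. Origin: centre of its underside; z: its axis, up. Black round skirt 56 mm across, 40 mm high, under a steel cap disc 60 mm across (z 40 to 46). Bore 21 mm across, 40 mm deep. One keyway, 10 mm wide, cuts the skirt from bore to outside over its whole height at the knob's +x side.
- knob_bar (a point): Centre of the knob's dark wooden grip bar, 64 mm above the knob's underside on its axis; same axes as the knob. The bar is 70 mm long (x), 16 mm wide (y) and 36 mm high (18 mm above and below this point), on top of the cap disc; pinch it across its width. A white mark on its +x end shows the keyway's side.
- console: White steam console, fixed, 200 mm wide and deep, its front (-x) roughly towards the robot. Origin: centre of its underside. The front part slopes at 30 deg, from 35 mm high at the front edge to 122 mm; behind that a level top 122 mm high. The valve spindle stands square out of the middle of the slope.
- valve_seat (a point): Centre of the seat (flange 56 mm across, 16 mm above the slope) on which the knob's underside rests when fully home. z: the spindle's axis, out of the slope, leaning 30 deg from vertical towards the console's front; x: up the slope; y: level, to the left. This frame does not turn with the spindle. Home, the knob's origin is here and its z along this z.
- shaft_tip (a point): Top of the steel shaft that stands on the seat, 36 mm along the axis from it; same axes as valve_seat, not turning with the spindle. Shaft 18 mm across, its last 8 mm tapered to 10 mm. At its foot, on one side only, a brass key 7 mm wide and 14 mm high reaches out to 18 mm from the axis; 1.5 mm of play each side in the keyway. A knob turned wrongly rides on the key, 14 mm short of home.
- spindle (a joint): Turn of the spindle in rad, growing clockwise looking down on the slope: 0 open, 1.0 shut, with a stop at each. A snap spring holds it at either end: it resists turning by about 0.4 N m, falling to nil at 0.5; past that it snaps on to 1.0, before it springs back. At 0 the key points, unmeasured and different each time, 0.05 rad clockwise to 1.05 anticlockwise of valve_seat's +x: see or feel it.
- tamper: Bystander: steel coffee tamper, 58 mm across, 90 mm tall, loose, upright. Origin: centre of its underside, z up.
- pitcher: Bystander: small steel milk pitcher, 72 mm across, 85 mm tall, loose, handle at its +y. Origin: centre of its underside, z up.
- cup: Bystander: blue cup, 76 mm across, 65 mm tall, loose. Origin: centre of its underside, z up.
- jar: Bystander: amber jar, 72 mm across, 110 mm tall, loose. Origin: centre of its underside, z up.
- syrup: Bystander: syrup bottle, 64 mm across, 210 mm tall, loose. Origin: centre of its underside, z up.
- portafilter: Bystander: portafilter lying down, steel head 66 mm across, black handle 150 mm out to its -x, loose. Origin: centre of the underside of its head, z up.

How it is judged:
By the outcome, as a careful person would: the job done as asked, in the order asked, and still so for the second after the job is handed in, with the robot touching nothing.
It also fails if it takes over 54 s, if anything falls off the work surface, if the arm or the gripper's body presses on something with over 40 N, if the wrist force passes 120 N, or if a joint passes its speed limit or range.

## Working session

There is one attempt and no reset: what is moved stays moved. The work goes in short steps, Python scripts to look and compute and a tool call to move; the robot and the scene stay as the last step left them, time stands still between calls to the robot, and variables do not carry over. Pictures are saved under pics/ and viewed, at most 10 in all, crops included, and the job is handed in when it is done.

Besides the shell and the picture viewer there is one more tool, called after "Emit:" as a command line: name --argument value ..., lists and objects as JSON in quotes. carry_out: Moves the arm, as the interface text tells. Its arguments: {"type":"object","properties":{"plan":{"type":"array"},"squeeze":{"type":"number"}},"required":["plan"]}

```bash
mkdir -p pics; ls; python3 - <<'E'
from plant import r
import cv2,numpy as np
a=r.snapshot("top");b=r.snapshot("side")
cv2.imwrite("pics/top.png",a[:,:,::-1]);cv2.imwrite("pics/side.png",b[:,:,::-1])
for n in("top","side","wrist"):print(n,r.camera_params(n))
print(r.get_state())
E
```

```text
pics
top {'fx': 459.3860725818603, 'fy': 459.3860725818603, 'cx': 276.83489220042213, 'cy': 206.74943562605057, 'position': array([ 0.53311806, -0.00756708,  1.38321253]), 'attitude': array([ 0.7115932 , -0.70170465,  0.02620456, -0.02364373])}
side {'fx': 491.63010045704976, 'fy': 491.63010045704976, 'cx': 282.4149202457037, 'cy': 204.4679670573208, 'position': array([-0.04613359, -0.63081198,  1.02611497]), 'attitude': array([ 0.85068873, -0.36440423,  0.15191169, -0.34707503])}
wrist {'fx': 368.30791887676963, 'fy': 368.30791887676963, 'cx': 282.26083119894764, 'cy': 209.28201162660685, 'hand_eye': array([[-9.15544714e-04, -9.57420746e-01, -2.88694781e-01,
         7.44564031e-02],
       [ 9.99999287e-01, -6.55199077e-04, -9.98434647e-04,
        -1.20059226e-03],
       [ 7.66769491e-04, -2.88695489e-01,  9.57420663e-01,
        -1.46393006e-01],
       [ 0.00000000e+00,  0.00000000e+00,  0.00000000e+00,
         1.00000000e+00]])}
{'clock': 0.1, 'q': array([-1.08722698,  0.68988519, -0.19454482,  1.56618692,  0.15729387,
        0.90250195, -0.21511564]), 'qd': array([-1.80778916e-03, -1.17461388e-03,  8.77850868e-04, -3.89671074e-03,
        2.35019393e-04,  9.50844450e-04,  9.67275216e-05]), 'joint_torque': array([-3.26452318e-03, -5.28500283e+01, -1.27124280e+00, -1.53840601e+01,
       -5.24720061e-02,  1.99137976e-03,  4.42773251e-05]), 'tool_pos': array([0.2715131 , 0.56234314, 0.23801432]), 'eef_rot': array([ 2.22960029e-01,  9.74827263e-01, -7.84353239e-04, -1.30443302e-04]), 'contact_force': array([ 0.74110404, -0.73690311,  0.31599968]), 'moment': array([-0.00736241,  0.0184407 , -0.00027619]), 'finger_force': 0.0, 'opening': 0.9980100435477632}
```

View pics/top.png

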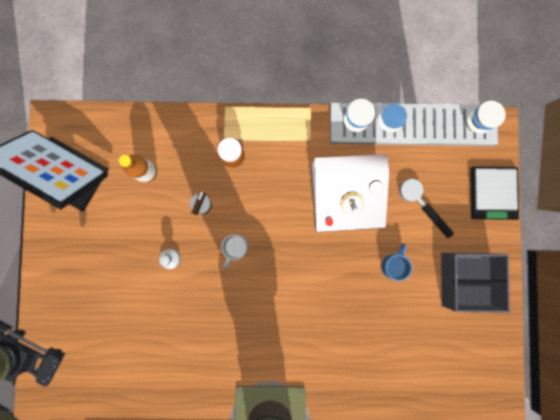

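View pics/side.png

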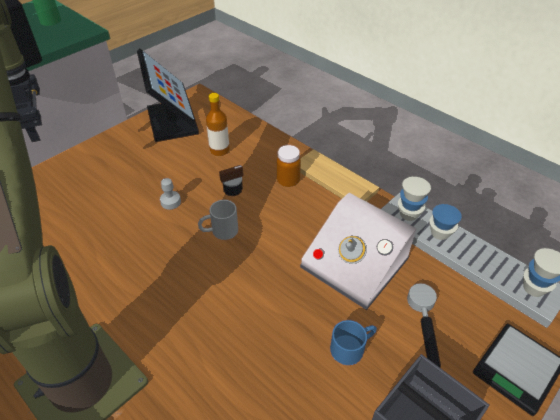

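The top view shows the knob at about (200,203), the spindle at (352,204) and the robot base at the bottom, with x up and y left. The side view shows the knob at (232,178) and the spindle at (351,247). Next I'll zoom in and triangulate.

```bash
cat > h.py <<'E'
from plant import r
import cv2,numpy as np
from scipy.spatial.transform import Rotation as R
def cam(n,st=None):
    p=r.camera_params(n); K=np.array([[p['fx'],0,p['cx']],[0,p['fy'],p['cy']],[0,0,1]])
    if n!="wrist": return K,R.from_quat(p['attitude']).as_matrix(),np.array(p['position'])
    st=st or r.get_state(); T=R.from_quat(st['eef_rot']).as_matrix(); H=p['hand_eye']
    return K,T@H[:3,:3],T@H[:3,3]+st['tool_pos']
def ray(c,uv):
    K,A,o=c; d=A@np.linalg.inv(K)@np.array([*uv,1.]); return o,d/np.linalg.norm(d)
def plane(c,uv,z):
    o,d=ray(c,uv); return o+d*(z-o[2])/d[2]
def tri(c1,a,c2,b):
    o,d=ray(c1,a);p,e=ray(c2,b)
    s=np.linalg.lstsq(np.c_[d,-e],p-o,rcond=None)[0]
    return (o+d*s[0]+p+e*s[1])/2,np.linalg.norm(o+d*s[0]-p-e*s[1])
def proj(c,P):
    K,A,o=c; q=K@(A.T@(np.asarray(P)-o)); return q[:2]/q[2]
E
python3 - <<'E'
from h import *
a=cv2.imread("pics/top.png");b=cv2.imread("pics/side.png")
def crop(i,u,v,w=40): return cv2.resize(i[v-w//2*1:v+w//2,u-w//2:u+w//2],(400,300) if 0 else (300,300),interpolation=cv2.INTER_CUBIC)
o=np.vstack([np.hstack([crop(a,200,203),crop(b,232,178)]),np.hstack([crop(a,352,204),crop(b,351,247)])])
cv2.imwrite("pics/c1.png",o)
t,s=cam("top"),cam("side")
print("knob",tri(t,(200,203),s,(232,178)))
print("spindle",tri(t,(352,204),s,(351,245)))
for n,u,z in[("pitcher",(235,246),.085),("tamper",(168,260),.05),("jar",(230,149),.11),("syrup",(125,160),.21)]:print(n,plane(t,u,z))
# console base corners from top view
for u in[(314,157),(387,155)]:print(plane(t,u,.122))
for u in[(318,231),(388,228)]:print(plane(t,u,.035))
E
```

```text
knob (array([0.63527716, 0.2131916 , 0.04375153]), np.float64(0.0007701368296648702))
spindle (array([ 0.63499848, -0.2229523 ,  0.0974059 ]), np.float64(0.0009048808782032699))
pitcher [0.51241967 0.10458452 0.085     ]
tamper [0.468987   0.29986559 0.05      ]
jar [0.78342816 0.12191624 0.11      ]
syrup [0.73115866 0.38140322 0.21      ]
[ 0.76203927 -0.11270609  0.122     ]
[ 0.77060884 -0.31543846  0.122     ]
[ 0.5587983  -0.13347702  0.035     ]
[ 0.57045543 -0.33895217  0.035     ]
```

View pics/c1.png

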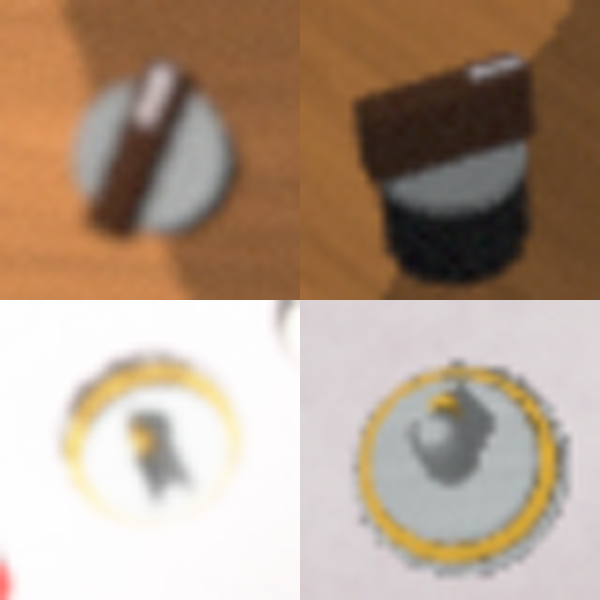

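The crop shows the bar's white mark pointing forward and slightly right (about -24°). The brass key is on the far-left side of the shaft foot. I'll move over the knob for a close look.

```bash
cat >> h.py <<'E'
def tool(yaw,base=None):
    "tool frame whose z is -axis, x at yaw about axis; base=frame (cols) of the surface"
    B=np.eye(3) if base is None else base
    return B@R.from_euler('z',yaw).as_matrix()@np.diag([1,-1,-1.])
def go(p,A=None):
    s=r.get_state(); T=R.from_quat(s['eef_rot']).as_matrix()
    A=T if A is None else A
    print("xyz",(T.T@(np.array(p)-s['tool_pos'])).round(4),"rot",R.from_matrix(T.T@A).as_rotvec().round(4))
E
python3 - <<'E'
from h import *
go([.625,.215,.2],tool(np.radians(156)))
E
```

```text
xyz [-0.4693 -0.1591  0.0383] rot [-0.0016  0.0001 -0.0308]
```

Emit:
carry_out --plan '[{"rot": [0, 0, -0.015], "xyz": [-0.04, -0.013, 0.003], "grip": 0}, {"rot": [0, 0, -0.03], "xyz": [-0.078, -0.027, 0.006], "grip": 0}, {"rot": [0, 0, -0.03], "xyz": [-0.117, -0.04, 0.01], "grip": 0}, {"rot": [0, 0, -0.03], "xyz": [-0.156, -0.053, 0.013], "grip": 0}, {"rot": [0, 0, -0.03], "xyz": [-0.195, -0.066, 0.016], "grip": 0}, {"rot": [0, 0, -0.03], "xyz": [-0.234, -0.08, 0.019], "grip": 0}, {"rot": [0, 0, -0.03], "xyz": [-0.273, -0.093, 0.022], "grip": 0}, {"rot": [0, 0, -0.03], "xyz": [-0.312, -0.106, 0.025], "grip": 0}]'

```text
clock: 0.77
tool_pos: [0.5076, 0.3299, 0.2133]
eef_rot: [0.208, 0.978, -0.0, -0.0]
contact_force: [0.4, 1.1, -0.1]
opening: 1.001
finger_force: 0.0
```

Emit:
carry_out --plan '[{"rot": [0, 0, 0], "xyz": [-0.039, -0.013, 0.003], "grip": 0}, {"rot": [0, 0, 0], "xyz": [-0.078, -0.027, 0.006], "grip": 0}, {"rot": [0, 0, 0], "xyz": [-0.117, -0.04, 0.01], "grip": 0}, {"rot": [0, 0, 0], "xyz": [-0.157, -0.053, 0.013], "grip": 0}, {"rot": [0, 0, 0], "xyz": [-0.157, -0.053, 0.013], "grip": 0}, {"rot": [0, 0, 0], "xyz": [-0.157, -0.053, 0.013], "grip": 0}, {"rot": [0, 0, 0], "xyz": [-0.157, -0.053, 0.013], "grip": 0}]'

```text
clock: 1.35
tool_pos: [0.6275, 0.22, 0.2002]
eef_rot: [0.208, 0.978, 0.0, -0.001]
contact_force: [-1.0, -0.1, -0.7]
opening: 0.999
finger_force: 0.0
```

```bash
python3 - <<'E'
from h import *
c=cam("wrist");s=r.get_state();print(s['tool_pos'],s['eef_rot'],s['clock'])
a=r.snapshot("wrist");cv2.imwrite("pics/w1.png",a[:,:,::-1])
E
```

```text
[0.62754022 0.21996092 0.20015652] [ 2.08303352e-01  9.78063807e-01  2.24239507e-04 -9.23235284e-04] 1.35
```

View pics/w1.png

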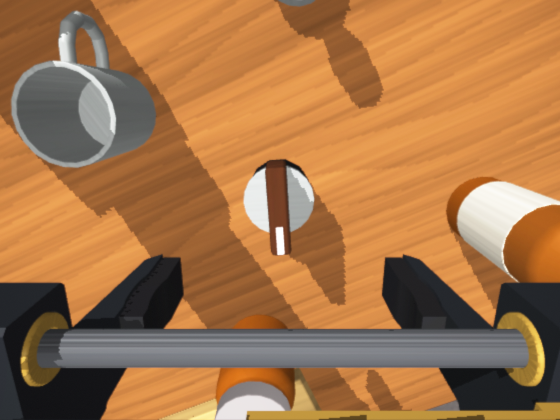

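The wrist view shows the knob bar from (277,162) to (281,254), with the white mark at its lower (forward) end. The cap disc is centred near (279,199). The pitcher is upper left, well clear of the fingers.

```bash
python3 - <<'E'
from h import *
c=cam("wrist");a=cv2.imread("pics/w1.png")
hsv=cv2.cvtColor(a,cv2.COLOR_BGR2HSV).astype(int)
roi=np.zeros(a.shape[:2],bool);roi[150:262,235:322]=1
H,S,V=hsv[...,0],hsv[...,1],hsv[...,2]
disc=roi&(S<40)&(V>120)&(np.arange(420)[:,None]<225)
brown=roi&(V<135)&(S>90)&(H<15)
white=roi&(S<25)&(V>235)
for n,m in(("disc",disc),("brown",brown),("white",white)):
    v,u=np.where(m);print(n,m.sum(),u.min(),u.max(),v.min(),v.max())
n,l,st,ce=cv2.connectedComponentsWithStats(brown.astype(np.uint8));k=1+st[1:,4].argmax();print("brown comp",st[k],ce[k])
brown=l==k
for v in range(156,262,8):
    u=np.where(brown[v]|white[v])[0];w=np.where(disc[v])[0];print(v,u.min() if len(u) else 0,u.max() if len(u) else 0,w.min() if len(w) else 0,w.max() if len(w) else 0,a[v,280])
E
```

```text
disc 2214 244 313 166 224
brown 1689 254 313 159 254
white 927 244 312 170 254
brown comp [ 255  159   51   96 1687] [277.75755779 201.13633669]
156 0 0 0 0 [ 72 141 214]
164 263 295 0 0 [30 48 87]
172 259 303 257 299 [ 38  65 120]
180 251 305 250 307 [ 39  65 120]
188 248 309 246 311 [ 39  65 118]
196 246 286 244 313 [ 39  66 119]
204 246 287 245 312 [ 39  65 118]
212 248 287 247 310 [ 39  65 118]
220 269 288 252 306 [ 38  63 117]
228 263 288 0 0 [254 254 255]
236 270 290 0 0 [255 255 255]
244 271 291 0 0 [255 255 255]
252 272 290 0 0 [255 255 255]
260 0 0 0 0 [ 69 132 205]
```

```bash
python3 - <<'E'
from h import *
c=cam("wrist");print("cam",c[2])
d=plane(c,(278.7,198.5),.046);e=plane(c,(281.3,254.5),.082);m=plane(c,(277.7,204),.082);w=plane(c,(278.7,228),.082)
print("disc",d,"r",np.linalg.norm(plane(c,(244,198.5),.046)-plane(c,(313.5,198.5),.046)))
print("end",e,m,w)
for p,q in((m,e),(d,e)):
    x=(q-p)[:2];print(np.degrees(np.arctan2(x[1],x[0])),np.linalg.norm(x))
t,s=cam("top"),cam("side")
print(proj(t,[d[0],d[1],.046]),proj(s,[d[0],d[1],.046]))
E
```

```text
cam [0.55864663 0.25007695 0.34703512]
disc [0.63103784 0.21453625 0.046     ] r 0.058780779410075465
end [0.66444188 0.20216235 0.082     ] [0.62596145 0.21636253 0.082     ] [0.64362895 0.20926605 0.082     ]
-20.25524786517652 0.04101693068639884
-20.326201827005157 0.03562222973263599
[199.28497284 204.47808294] [230.70728925 177.92101195]
```

```bash
python3 - <<'E'
from h import *
go([.631,.2145,.052],tool(np.radians(159.7)))
E
```

```text
xyz [-0.0067 -0.0046  0.1485] rot [ 0.0007 -0.002  -0.0632]
```

Emit:
carry_out --plan '[{"rot": [0, -0.002, -0.063], "xyz": [-0.007, -0.005, 0.03], "grip": 0}, {"rot": [0, -0.002, -0.063], "xyz": [-0.007, -0.005, 0.06], "grip": 0}, {"rot": [0, -0.002, -0.063], "xyz": [-0.007, -0.005, 0.09], "grip": 0}, {"rot": [0, -0.002, -0.063], "xyz": [-0.007, -0.005, 0.12], "grip": 0}, {"rot": [0, -0.002, -0.063], "xyz": [-0.007, -0.005, 0.136], "grip": 0}, {"rot": [0, -0.002, -0.063], "xyz": [-0.007, -0.005, 0.148], "grip": 0}, {"rot": [0, -0.002, -0.063], "xyz": [-0.007, -0.005, 0.148], "grip": 0}, {"rot": [0, -0.002, -0.063], "xyz": [-0.007, -0.005, 0.148], "grip": 120}]' --squeeze 15

```text
clock: 2.07
tool_pos: [0.6322, 0.2134, 0.0531]
eef_rot: [0.177, 0.984, 0.0, 0.001]
contact_force: [0.4, -0.2, 0.8]
opening: 0.944
finger_force: 0.0
```

Emit:
carry_out --plan '[{"rot": [0, 0, 0], "xyz": [0, 0, 0], "grip": 180}, {"rot": [0, 0, 0], "xyz": [0, 0, 0], "grip": 210}, {"rot": [0, 0, 0], "xyz": [0, 0, 0], "grip": 255}, {"rot": [0, 0, 0], "xyz": [0, 0, 0], "grip": 255}, {"rot": [0, 0, 0], "xyz": [0, 0, 0], "grip": 255}, {"rot": [0, 0, 0], "xyz": [0, 0, 0], "grip": 255}, {"rot": [0, 0, 0], "xyz": [0, 0, 0], "grip": 255}, {"rot": [0, 0, 0], "xyz": [0, 0, 0], "grip": 255}]' --squeeze 50

```text
clock: 2.73
tool_pos: [0.6327, 0.212, 0.0527]
eef_rot: [0.177, 0.984, -0.0, 0.001]
contact_force: [-0.6, 0.1, -0.3]
opening: 0.344
finger_force: 0.0
```

```bash
python3 - <<'E'
from h import *
s=r.get_state();print({k:s[k] for k in('clock','tool_pos','eef_rot','contact_force','moment','opening','finger_force','q')})
E
```

```text
{'clock': 2.7333, 'tool_pos': array([0.63273252, 0.21195233, 0.05273335]), 'eef_rot': array([ 1.77473135e-01,  9.84125164e-01, -1.59699662e-04,  9.60109000e-04]), 'contact_force': array([-0.56159228,  0.14367824, -0.28306048]), 'moment': array([ 0.03283875,  0.05298032, -0.03780751]), 'opening': 0.343782568596576, 'finger_force': 0.0, 'q': array([-0.2798196 ,  0.98380406, -0.2184996 ,  1.54529568,  0.30714668,
        0.6450531 ,  0.56381187])}
```

Emit:
carry_out --plan '[{"rot": [0, 0, 0], "xyz": [0.0025, 0.002, 0], "grip": 255}, {"rot": [0, 0, 0], "xyz": [0.0025, 0.002, 0], "grip": 255}, {"rot": [0, 0, 0], "xyz": [0.0025, 0.002, 0], "grip": 255}, {"rot": [0, 0, 0], "xyz": [0.0025, 0.002, 0], "grip": 255}, {"rot": [0, 0, 0], "xyz": [0.0025, 0.002, 0], "grip": 255}, {"rot": [0, 0, 0], "xyz": [0.0025, 0.002, 0], "grip": 255}]'

```text
clock: 3.23
tool_pos: [0.6309, 0.2149, 0.0526]
eef_rot: [0.177, 0.984, -0.0, 0.001]
contact_force: [-0.3, 0.4, -1.3]
opening: 0.172
finger_force: 50.0
```

```bash
python3 - <<'E'
from h import *
s=r.get_state();print({k:s[k] for k in('clock','tool_pos','eef_rot','contact_force','moment','opening','finger_force')})
E
```

```text
{'clock': 3.2333, 'tool_pos': array([0.63091178, 0.21486648, 0.05256456]), 'eef_rot': array([ 1.77396185e-01,  9.84139186e-01, -1.26582161e-04,  8.00418441e-04]), 'contact_force': array([-0.33150438,  0.38062645, -1.28286745]), 'moment': array([ 0.12068245,  0.12843736, -0.03454874]), 'opening': 0.17199757961066323, 'finger_force': 49.97373805381358}
```

```bash
python3 - <<'E'
from h import *
go([.631,.2145,.25]);go([.71,-.222,.25],tool(np.radians(182.8)))
E
```

```text
xyz [-0.0005 -0.0003 -0.1974] rot [0. 0. 0.]
xyz [-0.227  -0.3817 -0.1971] rot [-3.000e-04  1.600e-03 -4.055e-01]
```

Emit:
carry_out --plan '[{"rot": [0, 0, 0], "xyz": [0, 0, -0.02], "grip": 255}, {"rot": [0, 0, 0], "xyz": [0, 0, -0.06], "grip": 255}, {"rot": [0, 0, 0], "xyz": [0, 0, -0.1], "grip": 255}, {"rot": [0, 0, 0], "xyz": [0, 0, -0.14], "grip": 255}, {"rot": [0, 0, 0], "xyz": [0, 0, -0.18], "grip": 255}, {"rot": [0, 0, -0.04], "xyz": [-0.01, -0.02, -0.197], "grip": 255}, {"rot": [0, 0, -0.08], "xyz": [-0.03, -0.05, -0.197], "grip": 255}, {"rot": [0, 0, -0.12], "xyz": [-0.05, -0.084, -0.197], "grip": 255}]'

```text
clock: 3.9
tool_pos: [0.6489, 0.1203, 0.2519]
eef_rot: [0.115, 0.993, 0.001, 0.003]
contact_force: [0.1, -0.9, -2.7]
opening: 0.179
finger_force: 50.0
```

```bash
python3 - <<'E'
from h import *
go([.71,-.222,.25],tool(np.radians(182.8)))
E
```

```text
xyz [-0.1377 -0.3193  0.0018] rot [ 0.0019  0.0055 -0.2793]
```

Emit:
carry_out --plan '[{"rot": [0, 0, -0.04], "xyz": [-0.015, -0.035, 0], "grip": 255}, {"rot": [0, 0, -0.08], "xyz": [-0.03, -0.07, 0], "grip": 255}, {"rot": [0, 0, -0.12], "xyz": [-0.045, -0.105, 0], "grip": 255}, {"rot": [0, 0, -0.16], "xyz": [-0.06, -0.14, 0], "grip": 255}, {"rot": [0, 0, -0.2], "xyz": [-0.076, -0.176, 0], "grip": 255}, {"rot": [0, 0, -0.24], "xyz": [-0.091, -0.212, 0], "grip": 255}, {"rot": [0, 0, -0.28], "xyz": [-0.107, -0.248, 0], "grip": 255}, {"rot": [0, 0, -0.28], "xyz": [-0.122, -0.284, 0.0], "grip": 255}]'

```text
clock: 4.57
tool_pos: [0.6997, -0.1888, 0.2496]
eef_rot: [-0.022, 1.0, -0.001, 0.0]
contact_force: [0.3, -0.1, -1.5]
opening: 0.179
finger_force: 50.0
```

```bash
python3 - <<'E'
from h import *
go([.71,-.222,.25],tool(np.radians(182.8)))
E
```

```text
xyz [-0.0088 -0.0337 -0.0003] rot [-0.0012  0.0007 -0.0047]
```

Emit:
carry_out --plan '[{"rot": [0, 0, 0], "xyz": [-0.006, -0.025, 0], "grip": 255}, {"rot": [0, 0, 0], "xyz": [-0.006, -0.025, 0], "grip": 255}, {"rot": [0, 0, 0], "xyz": [-0.006, -0.025, 0], "grip": 255}, {"rot": [0, 0, 0], "xyz": [-0.006, -0.025, 0], "grip": 255}, {"rot": [0, 0, 0], "xyz": [-0.006, -0.025, 0], "grip": 255}]'

```text
clock: 4.98
tool_pos: [0.7072, -0.2084, 0.25]
eef_rot: [-0.023, 1.0, 0.0, 0.001]
contact_force: [1.1, -0.9, -1.7]
opening: 0.174
finger_force: 50.0
```

```bash
python3 - <<'E'
from h import *
s=r.get_state();print(s['tool_pos'],s['eef_rot'],s['contact_force'],s['moment'])
a=r.snapshot("wrist")[:,:,::-1];cv2.imwrite("pics/w2.png",a)
np.savez("w2.npz",**{k:s[k] for k in('tool_pos','eef_rot')})
E
```

```text
[ 0.70720996 -0.20838132  0.24998335] [-2.29783543e-02  9.99735682e-01  4.41681429e-04  6.05259540e-04] [ 1.0574105  -0.87960205 -1.7326443 ] [ 0.04937406 -0.04966925  0.07503847]
```

View pics/w2.png

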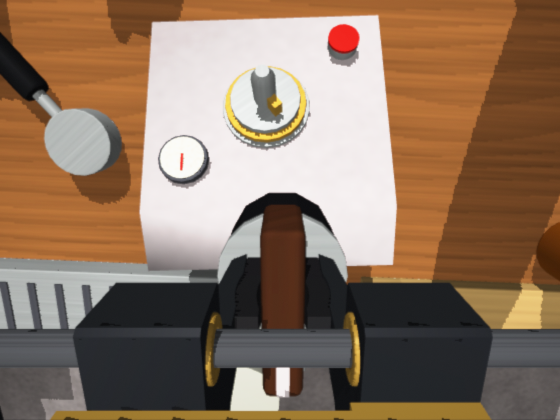

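The wrist view shows the flange centred at about (266,101), the shaft tip at (262,71), the brass key near (277,102) pointing left and uphill, and the knob held straight. I'll zoom in on the spindle.

```bash
python3 - <<'E'
from h import *
a=cv2.imread("pics/w2.png")
c=cv2.resize(a[58:148,216:316],(800,600)[:1]+(720,),interpolation=cv2.INTER_CUBIC)
cv2.imwrite("pics/c2.png",cv2.resize(a[60:135,216:316],(800,600),interpolation=cv2.INTER_CUBIC))
hsv=cv2.cvtColor(a,cv2.COLOR_BGR2HSV)
y=cv2.inRange(hsv,(18,120,100),(32,255,255));y[:55]=0;y[150:]=0;y[:,:210]=0;y[:,320:]=0
n,l,st,ce=cv2.connectedComponentsWithStats(y)
for k in range(1,n):
    if st[k,4]>8:print(st[k],ce[k].round(1))
w=cv2.inRange(hsv,(0,0,120),(180,50,255))
E
```

```text
[ 225   70   81   72 1032] [267.2 119.6]
[267  94  15  22 212] [274.2 104.6]
```

View pics/c2.png

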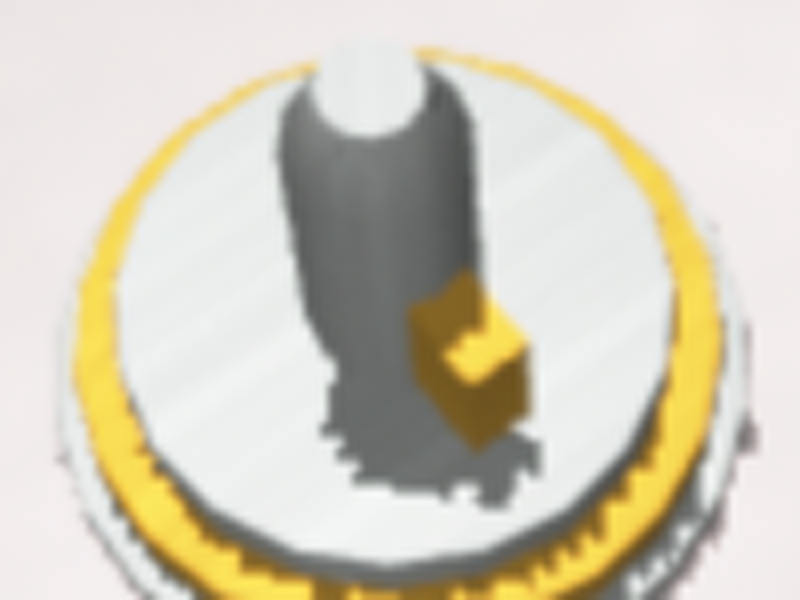

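The crop puts the tip disc centre at (261.9,71.0). The key's top outer edge is centred at about (278.8,105.5), and the key runs down and right, which is uphill-left. Tip height is known from the geometry (z≈0.1235), so I can cast rays.

```bash
cat > v.py <<'E'
from h import *
d=dict(np.load("w2.npz"));c=cam("wrist",d)
T=plane(c,(261.9,71.0),.1235)
print("tip",T, "dia",np.linalg.norm(plane(c,(261.9-6.8,71),.1235)-plane(c,(261.9+6.8,71),.1235)))
ys=[]
for z,a,b in((.035,(152,22),(379,16)),(.122,(142,210),(396,208))):
    p,q=plane(c,a,z),plane(c,b,z);x=q-p;ys.append(np.arctan2(-x[0],x[1]));print(p,q,np.linalg.norm(x),"yaw",ys[-1])
yaw=np.mean(ys)
def frame(yaw): return R.from_euler('zy',[yaw,-np.pi/6]).as_matrix()   # cols: x up slope,y left,z axis
B=frame(yaw);S=T-.036*B[:,2]
print("seat",S,"z should be .0924", "proj seat",proj(c,S))
for nm,uv in(("outer",(216+502/8,60+364/8)),("in",(216+408/8,60+308/8)),("in2",(216+465/8,60+270/8)),("o1",(216+530/8,60+345/8)),("o2",(216+475/8,60+383/8))):
    o,dd=ray(c,uv); P0=S+.014*B[:,2]; s=np.dot(P0-o,B[:,2])/np.dot(dd,B[:,2]); l=B.T@(o+s*dd-P0)
    print(nm,l.round(4),"ang",np.arctan2(l[1],l[0]),"rad",np.hypot(l[0],l[1]))
E
python3 v.py; python3 - <<'E'
from h import *
t,s=cam("top"),cam("side");d=dict(np.load("w2.npz"));c=cam("wrist",d)
T=plane(c,(261.9,71.0),.1235);print(proj(t,T),proj(s,T))
E
```

```text
tip [ 0.61490431 -0.22795506  0.1235    ] dia 0.009449864025346123
[ 0.57290276 -0.33145382  0.035     ] [ 0.55902639 -0.13062448  0.035     ] 0.20130816374315663 yaw 0.06898572322553767
[ 0.72049453 -0.31832197  0.122     ] [ 0.70999646 -0.12100317  0.122     ] 0.1975978660379823 yaw 0.053153505328781256
seat [ 0.63290431 -0.22795506  0.09232309] z should be .0924 proj seat [263.31148981  98.01490333]
outer [0.0143 0.0117 0.    ] ang 0.6855365154850193 rad 0.01851551807152402
in [ 0.0085  0.003  -0.    ] ang 0.34454570948309193 rad 0.00902381146285574
in2 [ 0.0046  0.0084 -0.    ] ang 1.0716156887462147 rad 0.009617568477349564
o1 [ 0.0124  0.0144 -0.    ] ang 0.8586072275876933 rad 0.018989436972950323
o2 [ 0.0162  0.0092 -0.    ] ang 0.5139157382479309 rad 0.018659664138883734
[355.51350716 210.47703775] [348.42746613 243.80063844]
```

```bash
sed -i "s/from_euler('zy'/from_euler('ZY'/" v.py; python3 v.py | tail -6; cat >> h.py <<'E'
def frame(yaw): return R.from_euler('ZY',[yaw,-np.pi/6]).as_matrix()
YAW=.06;B=frame(YAW);S=np.array([.6149,-.22795,.1235])-.036*B[:,2]
def knob(h,th,dx=0,dy=0):
    "move so that the knob's underside is h above seat at angle th"
    go(S+B@[dx,dy,h+.0526],tool(th+np.pi,B))
def at():
    s=r.get_state();T=R.from_quat(s['eef_rot']).as_matrix()
    M=B.T@T@np.diag([-1,1,-1.]);l=B.T@(s['tool_pos']-S)
    print("t",s['clock'],"knob in seat mm",((l-[0,0,.0526])*1e3).round(2),"ang",np.arctan2(M[1,0],M[0,0]).round(4),"tilt",M[:2,2].round(4),
      "F",(B.T@s['contact_force']).round(1),"M",(B.T@s['moment']).round(2),"q",s['q'].round(2),"grip",s['finger_force'].round(0),s['opening'].round(3))
E
python3 - <<'E'
from h import *
at();knob(.06,.64)
E
```

```text
seat [ 0.63287075 -0.22685649  0.09232309] z should be .0924 proj seat [264.70286149  98.03598955]
outer [0.0144 0.0112 0.    ] ang 0.6589286485212804 rad 0.018236237745170417
in [0.0085 0.0024 0.    ] ang 0.2803711002339165 rad 0.008848815561448887
in2 [ 0.0047  0.0078 -0.    ] ang 1.032366163039497 rad 0.009099453167906937
o1 [ 0.0125  0.0138 -0.    ] ang 0.833835375127235 rad 0.018630861197346756
o2 [ 0.0163  0.0086 -0.    ] ang 0.4868843576545646 rad 0.018456882681102148Traceback (most recent call last):
  File "<stdin>", line 2, in <module>
  File "h.py", line 36, in at
    "F",(B.T@s['contact_force']).round(1),"M",(B.T@s['moment']).round(2),"q",s['q'].round(2),"grip",s['finger_force'].round(0),s['opening'].round(3))
                                                                                                    ^^^^^^^^^^^^^^^^^^^^^^^
AttributeError: 'float' object has no attribute 'round'
```

```bash
sed -i "s/s\['finger_force'\].round(0),s\['opening'\].round(3)/round(s['finger_force']),round(s['opening'],3)/" h.py
python3 - <<'E'
from h import *
at();knob(.06,.66)
E
```

```text
t 5.0333 knob in seat mm [144.26  13.96  46.41] ang -0.016 tilt [ 4.987e-01 -4.000e-04] F [-1.1  0.3 -2.6] M [-0.01  0.   -0.08] q [ 0.4   0.87 -0.42  1.14  0.34  1.2   1.61] grip 50 0.177
xyz [ 0.1316 -0.0158  0.0602] rot [ 0.1693 -0.5042 -0.6584]
```

Emit:
carry_out --plan '[{"rot": [0.02, -0.06, -0.08], "xyz": [0.03, -0.003, 0], "grip": 255}, {"rot": [0.04, -0.12, -0.16], "xyz": [0.06, -0.007, 0], "grip": 255}, {"rot": [0.064, -0.19, -0.25], "xyz": [0.09, -0.011, 0], "grip": 255}, {"rot": [0.09, -0.26, -0.34], "xyz": [0.12, -0.015, 0.01], "grip": 255}, {"rot": [0.11, -0.33, -0.43], "xyz": [0.1316, -0.0158, 0.02], "grip": 255}, {"rot": [0.133, -0.4, -0.52], "xyz": [0.1316, -0.0158, 0.035], "grip": 255}, {"rot": [0.155, -0.46, -0.6], "xyz": [0.1316, -0.0158, 0.05], "grip": 255}, {"rot": [0.1693, -0.5042, -0.6584], "xyz": [0.1316, -0.0158, 0.06], "grip": 255}]'

```text
clock: 5.7
tool_pos: [0.5612, -0.2314, 0.1879]
eef_rot: [-0.321, 0.921, -0.064, 0.211]
contact_force: [-1.4, -0.5, -2.4]
opening: 0.174
finger_force: 50.0
```

Emit:
carry_out --plan '[{"rot": [0, 0, 0], "xyz": [0, 0, 0], "grip": 255}, {"rot": [0, 0, 0], "xyz": [0, 0, 0], "grip": 255}]'

```text
clock: 5.87
tool_pos: [0.5712, -0.2267, 0.1934]
eef_rot: [-0.322, 0.918, -0.063, 0.222]
contact_force: [1.3, 0.3, -2.2]
opening: 0.174
finger_force: 50.0
```

```bash
python3 - <<'E'
from h import *
at();knob(.045,.66)
a=r.snapshot("side")[:,:,::-1];b=r.snapshot("wrist")[:,:,::-1]
c=cv2.resize(a[185:290,281:421],(560,420),interpolation=cv2.INTER_CUBIC)
cv2.imwrite("pics/c3.png",cv2.resize(np.hstack([c,b]),(800,300)))
E
```

```text
t 5.8667 knob in seat mm [-2.81  3.9  65.71] ang 0.6141 tilt [ 0.0577 -0.0009] F [ 0.1  0.2 -2.6] M [ 0.11  0.53 -0.02] q [ 0.68  0.67 -0.43  2.05  0.99  0.07  1.66] grip 50 0.174
xyz [-0.001  -0.0055  0.0205] rot [ 0.0351 -0.0458 -0.0467]
```

View pics/c3.png

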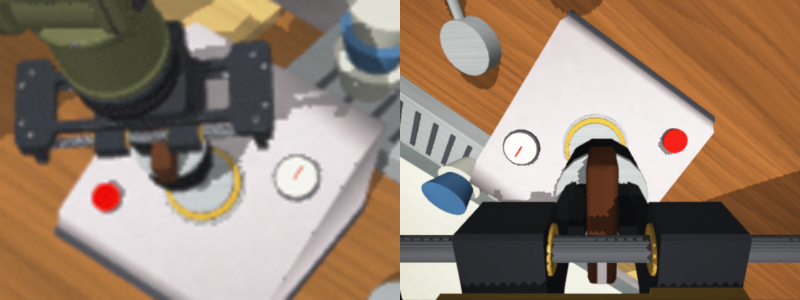

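The side crop shows the knob held over the flange, slightly short of full tilt because joint 6 is near its lower limit. The wrist view agrees. I'll see whether the pose converges.

Emit:
carry_out --plan '[{"rot": [0, 0, 0], "xyz": [0, 0, 0], "grip": 255}, {"rot": [0, 0, 0], "xyz": [0, 0, 0], "grip": 255}, {"rot": [0, 0, 0], "xyz": [0, 0, 0], "grip": 255}, {"rot": [0, 0, 0], "xyz": [0, 0, 0], "grip": 255}]'

```text
clock: 6.3
tool_pos: [0.5703, -0.228, 0.1929]
eef_rot: [-0.321, 0.919, -0.063, 0.221]
contact_force: [0.3, 0.7, -2.0]
opening: 0.175
finger_force: 50.0
```

```bash
python3 - <<'E'
from h import *
at();knob(.06,.66)
E
```

```text
t 6.3 knob in seat mm [-3.81  2.66 65.75] ang 0.6135 tilt [0.0595 0.001 ] F [-0.7  0.6 -1.9] M [ 0.03  0.65 -0.09] q [ 0.68  0.67 -0.43  2.05  0.99  0.08  1.66] grip 50 0.175
xyz [-0.0019 -0.0046  0.0055] rot [ 0.0345 -0.0485 -0.0473]
```

Emit:
carry_out --plan '[{"rot": [0.035, -0.0485, -0.047], "xyz": [-0.002, -0.0046, 0.0055], "grip": 255}, {"rot": [0.035, -0.0485, -0.047], "xyz": [-0.002, -0.0046, 0.0055], "grip": 255}, {"rot": [0.035, -0.0485, -0.047], "xyz": [-0.002, -0.0046, 0.0055], "grip": 255}, {"rot": [0.035, -0.0485, -0.047], "xyz": [-0.002, -0.0046, 0.0055], "grip": 255}, {"rot": [0.035, -0.0485, -0.047], "xyz": [-0.002, -0.0046, 0.0055], "grip": 255}, {"rot": [0.035, -0.0485, -0.047], "xyz": [-0.002, -0.0046, 0.0055], "grip": 255}]'

```text
clock: 6.8
tool_pos: [0.5762, -0.2308, 0.1894]
eef_rot: [-0.34, 0.904, -0.076, 0.247]
contact_force: [0.3, 0.3, -2.8]
opening: 0.176
finger_force: 50.0
```

```bash
python3 - <<'E'
from h import *
at();knob(.06,.66)
E
```

```text
t 6.8 knob in seat mm [-0.64 -0.57 59.82] ang 0.6585 tilt [0.0001 0.    ] F [-1.1  0.3 -2.6] M [ 0.1   0.72 -0.05] q [ 0.86  0.74 -0.69  2.07  1.76  0.22  0.99] grip 50 0.176
xyz [-0.0009  0.0001 -0.0002] rot [ 0.     -0.0001 -0.0015]
```

Converged on the axis. Now I'll lower the knob over the tip.

Emit:
carry_out --plan '[{"rot": [0, 0, 0], "xyz": [-0.001, 0, 0.01], "grip": 255}, {"rot": [0, 0, 0], "xyz": [-0.001, 0, 0.018], "grip": 255}, {"rot": [0, 0, 0], "xyz": [-0.001, 0, 0.024], "grip": 255}, {"rot": [0, 0, 0], "xyz": [-0.001, 0, 0.028], "grip": 255}, {"rot": [0, 0, 0], "xyz": [-0.001, 0, 0.032], "grip": 255}, {"rot": [0, 0, 0], "xyz": [-0.001, 0, 0.034], "grip": 255}, {"rot": [0, 0, 0], "xyz": [-0.001, 0, 0.034], "grip": 255}, {"rot": [0, 0, 0], "xyz": [-0.001, 0, 0.034], "grip": 255}]'

```text
clock: 7.47
tool_pos: [0.593, -0.2294, 0.1596]
eef_rot: [-0.34, 0.905, -0.077, 0.246]
contact_force: [-0.4, -1.4, -4.9]
opening: 0.176
finger_force: 50.0
```

```bash
python3 - <<'E'
from h import *
at();knob(.018,.66)
E
```

```text
t 7.4667 knob in seat mm [-0.91 -0.13 25.66] ang 0.6587 tilt [0.0026 0.0013] F [-2.8 -1.4 -4. ] M [-0.28  1.51 -0.04] q [ 0.86  0.83 -0.75  2.05  1.86  0.3   0.92] grip 50 0.176
xyz [-0.0008 -0.0005  0.0077] rot [ 0.0005 -0.0028 -0.0013]
```

```bash
python3 - <<'E'
from h import *
knob(.018,.66,-.0018,-.001)
E
```

```text
xyz [ 0.0012 -0.0001  0.0077] rot [ 0.0005 -0.0028 -0.0013]
```

Emit:
carry_out --plan '[{"rot": [0, 0, 0], "xyz": [0.0012, 0, 0.002], "grip": 255}, {"rot": [0, 0, 0], "xyz": [0.0012, 0, 0.004], "grip": 255}, {"rot": [0, 0, 0], "xyz": [0.0012, 0, 0.006], "grip": 255}, {"rot": [0, 0, 0], "xyz": [0.0012, 0, 0.008], "grip": 255}, {"rot": [0, 0, 0], "xyz": [0.0012, 0, 0.008], "grip": 255}, {"rot": [0, 0, 0], "xyz": [0.0012, 0, 0.008], "grip": 255}]'

```text
clock: 7.97
tool_pos: [0.5969, -0.2295, 0.1526]
eef_rot: [-0.34, 0.904, -0.076, 0.247]
contact_force: [-1.9, -1.2, -5.2]
opening: 0.18
finger_force: 50.0
```

```bash
python3 - <<'E'
from h import *
at();knob(.008,.66,-.0018,-.001)
E
```

```text
t 7.9667 knob in seat mm [-1.04 -0.43 17.63] ang 0.6592 tilt [0.0012 0.0005] F [-4.3 -1.  -3.5] M [-0.29  1.57 -0.02] q [ 0.86  0.85 -0.76  2.04  1.88  0.32  0.91] grip 50 0.18
xyz [0.0009 0.     0.0096] rot [ 0.0003 -0.0013 -0.0008]
```

Emit:
carry_out --plan '[{"rot": [0, 0, 0], "xyz": [0.0015, 0, 0.002], "grip": 255}, {"rot": [0, 0, 0], "xyz": [0.0015, 0, 0.004], "grip": 255}, {"rot": [0, 0, 0], "xyz": [0.0015, 0, 0.005], "grip": 255}, {"rot": [0, 0, 0], "xyz": [0.0015, 0, 0.006], "grip": 255}, {"rot": [0, 0, 0], "xyz": [0.0015, 0, 0.007], "grip": 255}, {"rot": [0, 0, 0], "xyz": [0.0015, 0, 0.007], "grip": 255}]'

```text
clock: 8.47
tool_pos: [0.6001, -0.2297, 0.1465]
eef_rot: [-0.34, 0.904, -0.076, 0.247]
contact_force: [-1.1, -0.2, -2.5]
opening: 0.176
finger_force: 50.0
```

```bash
python3 - <<'E'
from h import *
at()
E
```

```text
t 8.4667 knob in seat mm [-1.41 -0.85 10.73] ang 0.6597 tilt [-0.0001 -0.0003] F [-2.2 -0.2 -1.6] M [-0.    1.2   0.02] q [ 0.86  0.87 -0.77  2.04  1.9   0.33  0.9 ] grip 50 0.176
```

The underside is past the key top at 10.7 mm with no axial load, so the keyway is over the key. On to home.

Emit:
carry_out --plan '[{"rot": [0, 0, 0], "xyz": [0.0004, 0, 0.002], "grip": 255}, {"rot": [0, 0, 0], "xyz": [0.0004, 0, 0.004], "grip": 255}, {"rot": [0, 0, 0], "xyz": [0.0004, 0, 0.006], "grip": 255}, {"rot": [0, 0, 0], "xyz": [0.0004, 0, 0.008], "grip": 255}, {"rot": [0, 0, 0], "xyz": [0.0004, 0, 0.009], "grip": 255}, {"rot": [0, 0, 0], "xyz": [0.0004, 0, 0.01], "grip": 255}, {"rot": [0, 0, 0], "xyz": [0.0004, 0, 0.01], "grip": 255}]'

```text
clock: 9.05
tool_pos: [0.6048, -0.2298, 0.1376]
eef_rot: [-0.34, 0.904, -0.076, 0.247]
contact_force: [-0.7, -0.2, -1.8]
opening: 0.177
finger_force: 50.0
```

```bash
python3 - <<'E'
from h import *
at()
E
```

```text
t 9.05 knob in seat mm [-1.73 -1.28  0.7 ] ang 0.6597 tilt [-0.0001  0.    ] F [-1.6 -0.1 -1.2] M [ 0.06  0.76 -0.02] q [ 0.86  0.89 -0.78  2.03  1.92  0.35  0.89] grip 50 0.177
```

Emit:
carry_out --plan '[{"rot": [0, 0, 0], "xyz": [0, 0, 0.001], "grip": 255}, {"rot": [0, 0, 0], "xyz": [0, 0, 0.002], "grip": 255}, {"rot": [0, 0, 0], "xyz": [0, 0, 0.003], "grip": 255}, {"rot": [0, 0, 0], "xyz": [0, 0, 0.003], "grip": 255}, {"rot": [0, 0, 0], "xyz": [0, 0, 0.003], "grip": 255}]'

```text
clock: 9.47
tool_pos: [0.6058, -0.2297, 0.1368]
eef_rot: [-0.34, 0.904, -0.077, 0.248]
contact_force: [-9.7, -0.5, 13.2]
opening: 0.175
finger_force: 50.0
```

```bash
python3 - <<'E'
from h import *
at()
E
```

```text
t 9.4667 knob in seat mm [-1.27 -1.24 -0.5 ] ang 0.6606 tilt [-0.0012  0.0011] F [-1.8  0.1 16.3] M [ 0.13  1.17 -0.05] q [ 0.86  0.89 -0.78  2.03  1.93  0.36  0.88] grip 50 0.175
```

The knob is seated (16 N, height -0.5 mm). I'll ease off a little and turn clockwise (+z of the tool).

Emit:
carry_out --plan '[{"rot": [0, 0, 0.06], "xyz": [0, 0, -0.001], "grip": 255}, {"rot": [0, 0, 0.14], "xyz": [0, 0, -0.001], "grip": 255}, {"rot": [0, 0, 0.22], "xyz": [0, 0, -0.001], "grip": 255}, {"rot": [0, 0, 0.3], "xyz": [0, 0, -0.001], "grip": 255}, {"rot": [0, 0, 0.38], "xyz": [0, 0, -0.001], "grip": 255}, {"rot": [0, 0, 0.4], "xyz": [0, 0, -0.001], "grip": 255}, {"rot": [0, 0, 0.4], "xyz": [0, 0, -0.001], "grip": 255}]' --squeeze 58

```text
clock: 10.05
tool_pos: [0.6035, -0.2271, 0.1358]
eef_rot: [-0.155, 0.954, -0.024, 0.257]
contact_force: [-9.5, 2.3, 7.0]
opening: 0.177
finger_force: 58.1
```

```bash
python3 - <<'E'
from h import *
at()
E
```

```text
t 10.05 knob in seat mm [-3.7   1.5  -0.29] ang 0.2608 tilt [ 0.0023 -0.0046] F [-4.6  2.9 10.8] M [0.95 1.78 0.22] q [ 0.92  0.93 -0.89  2.03  1.85  0.44  0.58] grip 58 0.177
```

Emit:
carry_out --plan '[{"rot": [0, 0, 0], "xyz": [0, 0, 0], "grip": 255}, {"rot": [0, 0, 0], "xyz": [0, 0, 0], "grip": 255}]'

```text
clock: 10.22
tool_pos: [0.6035, -0.2272, 0.1358]
eef_rot: [-0.155, 0.954, -0.024, 0.257]
contact_force: [-8.8, 2.9, 6.3]
opening: 0.178
finger_force: 58.1
```

```bash
python3 - <<'E'
from h import *
at();knob(-.0003,.26,-.0015,-.001)
E
```

```text
t 10.2167 knob in seat mm [-3.7   1.47 -0.28] ang 0.262 tilt [ 0.0024 -0.0044] F [-4.3  3.5  9.8] M [0.99 1.78 0.25] q [ 0.92  0.93 -0.89  2.03  1.85  0.44  0.58] grip 58 0.178
xyz [-0.0015 -0.003   0.    ] rot [ 0.0048 -0.0012  0.002 ]
```

Emit:
carry_out --plan '[{"rot": [0, 0, 0.08], "xyz": [0, 0, 0], "grip": 255}, {"rot": [0, 0, 0.16], "xyz": [0, 0, 0], "grip": 255}, {"rot": [0, 0, 0.24], "xyz": [0, 0, 0], "grip": 255}, {"rot": [0, 0, 0.32], "xyz": [0, 0, 0], "grip": 255}, {"rot": [0, 0, 0.4], "xyz": [0, 0, 0], "grip": 255}, {"rot": [0, 0, 0.4], "xyz": [0, 0, 0], "grip": 255}, {"rot": [0, 0, 0.4], "xyz": [0, 0, 0], "grip": 255}]'

```text
clock: 10.8
tool_pos: [0.604, -0.2257, 0.1361]
eef_rot: [0.037, 0.965, 0.029, 0.257]
contact_force: [-7.7, 4.7, 4.5]
opening: 0.177
finger_force: 58.0
```

```bash
python3 - <<'E'
from h import *
at()
E
```

```text
t 10.8 knob in seat mm [-3.    2.89 -0.33] ang -0.1389 tilt [ 0.0012 -0.0073] F [-4.2  5.2  7.6] M [ 1.38  1.52 -0.08] q [ 0.96  0.98 -0.99  2.03  1.81  0.52  0.24] grip 58 0.177
```

Emit:
carry_out --plan '[{"rot": [0, 0, 0.06], "xyz": [0, 0.0005, 0], "grip": 255}, {"rot": [0, 0, 0.12], "xyz": [0, 0.001, 0], "grip": 255}, {"rot": [0, 0, 0.18], "xyz": [0, 0.001, 0], "grip": 255}, {"rot": [0, 0, 0.24], "xyz": [0, 0.001, 0], "grip": 255}, {"rot": [0, 0, 0.27], "xyz": [0, 0.001, 0], "grip": 255}, {"rot": [0, 0, 0.27], "xyz": [0, 0.001, 0], "grip": 255}, {"rot": [0, 0, 0.27], "xyz": [0, 0.001, 0], "grip": 255}]'

```text
clock: 11.38
tool_pos: [0.6046, -0.2271, 0.1362]
eef_rot: [0.167, 0.951, 0.061, 0.251]
contact_force: [-6.3, 2.1, 3.3]
opening: 0.175
finger_force: 58.0
```

```bash
python3 - <<'E'
from h import *
at()
E
```

```text
t 11.3833 knob in seat mm [-2.52  1.48 -0.44] ang -0.4089 tilt [ 0.001  -0.0026] F [-3.7  2.5  5.9] M [0.59 1.44 0.18] q [ 0.98  1.   -1.05  2.03  1.8   0.58  0.  ] grip 58 0.175
```

Emit:
carry_out --plan '[{"rot": [0, 0, 0.03], "xyz": [0, 0, 0], "grip": 255}, {"rot": [0, 0, 0.06], "xyz": [0, 0, 0], "grip": 255}, {"rot": [0, 0, 0.06], "xyz": [0, 0, 0], "grip": 255}, {"rot": [0, 0, 0.06], "xyz": [0, 0, 0], "grip": 255}]'

```text
clock: 11.72
tool_pos: [0.6048, -0.2262, 0.1365]
eef_rot: [0.195, 0.946, 0.07, 0.249]
contact_force: [-5.6, 3.2, 3.8]
opening: 0.176
finger_force: 58.0
```

```bash
python3 - <<'E'
from h import *
at()
E
```

```text
t 11.7167 knob in seat mm [-2.14  2.38 -0.41] ang -0.4682 tilt [ 0.0003 -0.0043] F [-2.8  3.5  6. ] M [0.84 1.22 0.15] q [ 0.99  1.01 -1.06  2.03  1.8   0.59 -0.05] grip 58 0.176
```

Emit:
carry_out --plan '[{"rot": [0, 0, 0.03], "xyz": [0, 0, 0], "grip": 255}, {"rot": [0, 0, 0.06], "xyz": [0, 0, 0], "grip": 255}, {"rot": [0, 0, 0.08], "xyz": [0, 0, 0], "grip": 255}, {"rot": [0, 0, 0.08], "xyz": [0, 0, 0], "grip": 255}]'

```text
clock: 12.05
tool_pos: [0.6053, -0.2251, 0.1368]
eef_rot: [0.233, 0.937, 0.081, 0.246]
contact_force: [-3.9, 4.4, 3.6]
opening: 0.178
finger_force: 58.0
```

```bash
python3 - <<'E'
from h import *
at()
a=r.snapshot("wrist")[:,:,::-1];b=r.snapshot("top")[:,:,::-1]
b=cv2.resize(b[130:265,275:455],(560,420),interpolation=cv2.INTER_CUBIC)
cv2.imwrite("pics/c4.png",cv2.resize(np.hstack([a,b]),(800,300)))
E
```

```text
t 12.05 knob in seat mm [-1.48  3.44 -0.35] ang -0.548 tilt [-0.001  -0.0063] F [-1.4  4.7  4.9] M [1.18 1.08 0.27] q [ 0.99  1.02 -1.08  2.03  1.79  0.6  -0.12] grip 58 0.178
```

View pics/c4.png

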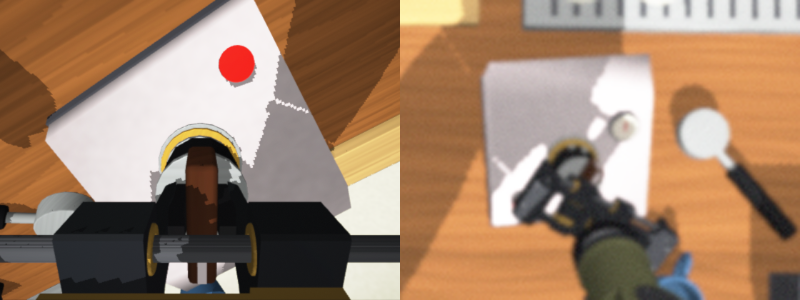

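The wrist view shows the bar still square in the pads and the knob down on the flange. I'll unload slightly, then open.

Emit:
carry_out --plan '[{"rot": [0, 0, -0.05], "xyz": [0, 0, 0], "grip": 255}, {"rot": [0, 0, -0.1], "xyz": [0, 0, 0], "grip": 255}, {"rot": [0, 0, -0.1], "xyz": [0, 0, 0], "grip": 255}, {"rot": [0, 0, -0.1], "xyz": [0, 0, 0], "grip": 255}]'

```text
clock: 12.48
tool_pos: [0.6052, -0.2263, 0.1367]
eef_rot: [0.186, 0.948, 0.067, 0.25]
contact_force: [-4.5, 2.5, 3.0]
opening: 0.176
finger_force: 58.0
```

```bash
python3 - <<'E'
from h import *
at()
E
```

```text
t 12.4833 knob in seat mm [-1.67  2.23 -0.37] ang -0.4484 tilt [-0.0003 -0.0039] F [-2.3  2.8  4.7] M [ 0.87  1.12 -0.01] q [ 0.99  1.01 -1.06  2.03  1.8   0.59 -0.03] grip 58 0.176
```

Torque is unloaded, so I'll open and back away along the axis.

Emit:
carry_out --plan '[{"rot": [0, 0, 0], "xyz": [0, 0, 0], "grip": 200}, {"rot": [0, 0, 0], "xyz": [0, 0, 0], "grip": 150}, {"rot": [0, 0, 0], "xyz": [0, 0, 0], "grip": 120}, {"rot": [0, 0, 0], "xyz": [0, 0, 0], "grip": 120}, {"rot": [0, 0, 0], "xyz": [0, 0, 0], "grip": 120}, {"rot": [0, 0, 0], "xyz": [0, 0, 0], "grip": 120}, {"rot": [0, 0, 0], "xyz": [0, 0, 0], "grip": 120}]'

```text
clock: 13.07
tool_pos: [0.6056, -0.2291, 0.1359]
eef_rot: [0.187, 0.948, 0.065, 0.25]
contact_force: [-0.6, 0.8, -0.6]
opening: 0.53
finger_force: 0.0
```

Emit:
carry_out --plan '[{"rot": [0, 0, 0], "xyz": [0, 0, -0.005], "grip": 100}, {"rot": [0, 0, 0], "xyz": [0, 0, -0.015], "grip": 80}, {"rot": [0, 0, 0], "xyz": [0, 0, -0.03], "grip": 80}, {"rot": [0, 0, 0], "xyz": [0, 0, -0.05], "grip": 80}, {"rot": [0, 0, 0], "xyz": [0, 0, -0.075], "grip": 80}, {"rot": [0, 0, 0], "xyz": [0, 0, -0.1], "grip": 80}, {"rot": [0, 0, 0], "xyz": [0, 0, -0.1], "grip": 80}, {"rot": [0, 0, 0], "xyz": [0, 0, -0.1], "grip": 80}]'

```text
clock: 13.73
tool_pos: [0.5555, -0.2324, 0.2242]
eef_rot: [0.187, 0.947, 0.064, 0.251]
contact_force: [0.4, -0.1, -1.5]
opening: 0.69
finger_force: 0.0
```

```bash
python3 - <<'E'
from h import *
at()
s=r.get_state();np.savez("w3.npz",**{k:s[k] for k in('tool_pos','eef_rot')})
a=r.snapshot("wrist")[:,:,::-1];cv2.imwrite("pics/w3.png",a)
E
```

```text
t 13.7333 knob in seat mm [ -1.22  -0.9  100.43] ang -0.4497 tilt [-0.0012  0.0028] F [-0.4 -0.1 -1.5] M [-0.01  0.47 -0.03] q [ 1.09  0.8  -1.1   2.08  1.52  0.5   0.16] grip 0 0.69
```

View pics/w3.png

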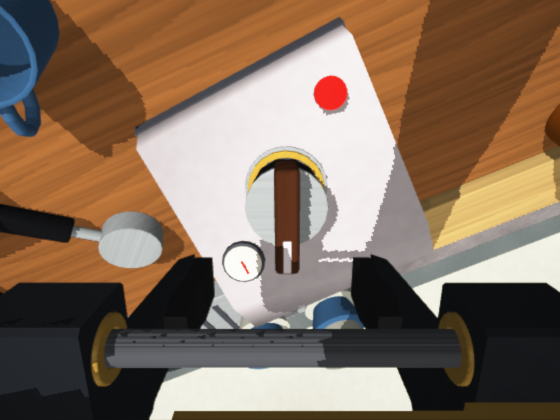

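The knob sits on the flange with its bar at about -0.45 rad. That is 1.11 rad clockwise of where it went on: 1.0 of spindle turn plus about 0.1 of keyway play. The gripper is clear and the neighbouring things are undisturbed, so I'll hand in.

```bash
python3 -c "
from plant import r
print(r.finish_job())"
```

```text
the job is handed in; nothing more can be done
None
```

The knob is back on the spindle and fully home, turned clockwise until the valve snapped over to shut, then let go, with the gripper clear; the job was handed in at about 14 s, and no verdict came back.

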